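# Lock the limit stop of a microscope's anti-vibration mount

## Task

Lock the limit stop on the microscope's anti-vibration mount: lift the big open-ended spanner out of its spring clips and push its jaw fully onto the lower hex nut, lying flat on the plate with its handle on the robot's side of the guide pillar, so that the pillar keeps the spanner from turning. Then swing the lever of the locknut above clockwise until it is hard home, without letting the lower nut turn with it beyond the spanner's little play. Leave the spanner on the nut with its handle against the pillar, for the gap is still to be gauged, and leave everything else on the bench alone.

Things in the scene. Friction and masses are not known exactly. Their poses are not given: they have to be found in the camera images.
- mount: anti-vibration mount fixed to the bench: grey base 170 x 300 mm, two rubber bellows, aluminium upper plate 150 x 280, its top 67 above the bench. Origin on the bench under its middle, z up; y runs from the limit stud (y = -90, x = 0; 30 thick, 60 above the plate) to the guide pillar (y = +90, x = 0). The -x side faces the robot, yaw within 0.25 rad
- pillar (a point): foot of the guide pillar, on the plate's top: plain steel post 20 mm thick, 38 tall, 180 from the stud. The spanner's handle, 22 wide, must lie against its -x (robot) side
- low_nut (a point): point on the stud's axis 5 mm above the plate, turning with the lower nut: steel hexagon, 46 across flats, 3 to 28 above the plate, turns under 0.16 N m. Its level x axis passes through a corner (flats parallel to it) and points where the fitted handle must lie, beside the pillar, 3 to 9 short of it until loaded. Push the jaw on along it, towards -x; 44 back from seated it clears the nut
- nut_corner (a point): the corner of the lower nut's top face that lies on its x axis, 26.6 mm from the stud's axis; how far it has moved shows how far the lower nut has turned
- lever_end (a point): centre of the black grip on the locknut's lever, 85 mm from the stud's axis, 61 above the plate. The locknut, a dark hexagon 46 across flats, 28.5 to 43.5 above the plate, sits on the lower nut; its welded lever is a bar 12 thick rising outward from 37 to a grip 18 thick, 66 to 94 from the axis. It points to the mount's -y side, away from the pillar
- locknut (a joint): turn of the locknut on the lower nut, rad, growing clockwise from above; starts between 0 and 0.3 and stops hard at 1.2 (tight), lever then about 30 degrees towards the robot from the mount's -y direction. It takes 0.4 N m, 5 N at the grip, all the way, so an unheld lower nut turns with it; it stays where it is left
- spanner: steel open-ended spanner, 214 mm long, 10 thick, 0.26 kg, flat in the clips. Origin on its underside midway between the clips, where fingers have free room; z up, x along the handle to the jaw. Handle 22 wide, x = -102 to +60; head 74 wide, +57 to +114; jaw open to +x, 47.6 wide, tips flared, bottom at +72.5. Centre of mass near x = +20
- jaw (a point): centre of the spanner's jaw, x = 100 mm, at half its thickness (5 mm above the underside); it coincides with low_nut (within a few mm) when the spanner is fitted and lies on the plate
- brace (a point): point on the handle's centre line 180 mm from the jaw's centre, 5 above the underside; it is 21 from the pillar's axis when the handle touches the pillar
- holder: clip holder fixed to the bench: grey plate 190 x 85 x 8 mm, origin on the bench under its middle, x as the clipped spanner's. Black saddles at x = +45 and -45 carry the spanner's underside 34 above the bench; at each, two sprung rollers, 16 thick, 12 long, tops 57 above the bench, reach over the handle's edges. A straight upward pull of about 7 to 12 N frees it
- feeler: bystander: closed feeler-gauge pack, dark steel, 85 x 20 x 10 mm, lying on the mount's plate on the side away from the robot
- oil: bystander: amber dropper bottle, 36 mm across, 75 tall
- slidebox: bystander: closed grey and white slide box, 90 x 170 x 34 mm
- objcase: bystander: clear screw-top objective case, 48 mm across, 63 tall
- wrench13: bystander: small loose wrench, 150 mm long, too small for these nuts
- dishes: bystander: two stacked clear dishes, 90 mm across, 27 tall
There are look-alikes about, which are no part of the job. Leave any blue look-alike of the spanner alone.

How it is judged:
By the outcome, as a careful person would: the job done as asked, in the order asked, and still so for the second after the job is handed in, with the robot touching nothing.
It also fails if it takes over 50 s, if anything falls off the work surface, if the arm or the gripper's body presses on something with over 40 N, if the wrist force passes 120 N, or if a joint passes its speed limit or range.

## Robot

A 6-joint arm with a two-finger parallel gripper is mounted at the origin on the work surface. World frame = base frame: x ahead of the robot, y to its left, z up, the work surface at z = 0. Lengths are in m, angles in rad, forces in N, time in s.
With the tool pointing down it reaches from about 0.35 to 0.975 m from the base axis. Payload 4.9 kg.
Tool frame: the origin (TCP) lies on the centre line of the jaws, within the pads' length; the fingertips stand 14 mm ahead of it and the grasp point (between the pads) lies 5 mm behind it; z points along the fingers, x is the direction in which the jaws open and shut, and the axes are right-handed (so a half turn about z gives the same grasp; the last joint's range is limited). The gripper opens to 85 mm and grips with 20 to 120 N. Pads are 22 mm wide; open, the fingers measure 114 mm over their backs; the gripper's body (76 mm by 85 mm) begins 54 mm behind the grasp point. The pads swing forward as they close: fully open they stand 13 mm farther back than shut.
Start: joints at [1.123, 0.053, 1.613, -0, 1.476, -0.119], TCP at [0.202, 0.592, 0.245] pointing down, gripper open.
Joint ranges: [-3.01, 3.01], [-1.01, 2.22], [0.06, 2.58], [-1.02, 4.17], [0.09, 2.62], [-3.14, 3.14]. Speed limits (rad/s): [2.57, 2.57, 3.14, 3.14, 3.14, 3.14].

## Interface

Orientations are given as [roll, pitch, yaw] about the fixed x, y, z axes, in that order (R = Rz(yaw) Ry(pitch) Rx(roll)).
In Python, from cell import r gives the robot as it stands.
- The arm moves only by the tool arm_command, never from a script. Its argument "motion" is a list of rows, each a list of 7 numbers: the shift along the tool's x, y, z each as a share of 1 m, from -1 to 1, then the turn, a rotation vector about the tool's x, y, z each as a share of 6 degrees, from -1 to 1, then the opening, from 0 (shut) to 1 (fully open). In form: [[x, y, z, wx, wy, wz, jaw], ...]. A call has 1 to 8 rows; each row shifts and turns the commanded pose from where the row before left it, along the tool's axes as they then stand; what a row does not reach is not made up. A row lasts 1/12 s, in which the tool goes at most 41.7 mm and 7.16 degrees, less where a joint would pass 70% of its speed; a pose out of reach is approached as far as the arm can. A call with a number of a shift or a turn outside -1 to 1 is refused whole. A call with a gripper value outside its range is refused whole. The fingers move at their own pace and stop on an object; the grip force is fixed at half the most. Time passes only in rows, so rows that do not move let the fingers close. It gives the time, the measured TCP pose, the force and the opening at its end, in the units of the state.
- r.read_state(): the state, without advancing time (a new reading comes with each control period).
- r.read_camera(name): name is "scene" or "top"; returns a dict with "color" (420x560x3 uint8, red, green, blue), "fovy" (degrees; the focal length in pixels is half the picture's height over the tangent of half this angle, whatever the lens; pixels are square), "cx", "cy" (the principal point, pixels), "R" (3x3) and "t" (3): a world point X has camera coordinates R X + t. Camera axes: x right, y down, z forward; pixel columns grow to the right and rows downward; lengths in m; the calibration is good to about 2 mm. A picture is of the moment at which its call begins. There is no depth.
- r.close_job(): hands the job in, once; it reports no verdict.
Trained networks look in the newest picture that a camera, given by its name, has taken for a name from the list of things; names that differ only in an ending like _2 or _b are one class to them, and where a whole thing is asked for, a point or a joint stands for the part that bears it (a point fixed in the world has none). Each returns a list of dicts, best first, with "confidence" (0 to 1); they miss things now and then, are a little off and sometimes report something else, mostly with a low value. They report only what shows in the picture. A call takes as long as a camera call. They do not tell look-alikes from the thing itself.
- r.find_in(camera, query): "position" ([x, y, z] in m, in world coordinates, good to about 4 mm: the middle of the surface that is visible of it).
- r.outline_of(camera, query): "region" (420x560 bool, what is visible of it).
The state is a dict: "t": time; "joint_pos": joint angles; "dq": joint speeds; "joint_torque": joint torques, N m; "tcp_pos": TCP position; "tcp_rot": TCP orientation; "ft_force": force on the tool from outside, world axes, zero at the start; "ft_torque": the same for the moment, N m; "opening": opening from 0.0 (shut) to 1.0 (fully open).
Only numpy, scipy, OpenCV 4.12 (cv2) and the standard library are available. Lean on these libraries where they do the work, as an engineer would, in place of code of your own. Each camera call takes 0.05 s, during which the arm holds its last target. There are 200 camera calls.

## Working session

There is one attempt and no reset: what is moved stays moved. The work goes in short steps, Python scripts to look and compute and a tool call to move; the robot and the scene stay as the last step left them, time stands still between calls to the robot, and variables do not carry over. Pictures are saved under pics/ and viewed, about 8 in all and at most 12, crops included, and the job is handed in when it is done.

Besides the shell and the picture viewer there is one more tool, called after ">>>" as a command line: name --pt "numbers of a row" for each row, then --argument value for the rest. arm_command: Moves the arm, as the interface text tells. Shift numbers are shares of 1 m and turn numbers shares of 6 degrees, none past 1 either way. Its arguments: {"type":"object","properties":{"motion":{"type":"array","items":{"type":"array","items":{"type":"number","minimum":-1,"maximum":1}}}},"required":["motion"]}

```bash
mkdir -p pics
cat > h.py <<'E'
from cell import r
import numpy as np, cv2
def shot(n,f=None,crop=None,s=1):
    c=r.read_camera(n)
    if f:
        im=c["color"][:,:,::-1]
        if crop: a,b,d,e=crop; im=im[b:e,a:d]
        cv2.imwrite("pics/"+f,cv2.resize(im,None,fx=s,fy=s,interpolation=cv2.INTER_CUBIC))
    return c
def K(c):
    f=210/np.tan(np.radians(c["fovy"])/2); return f,c["cx"],c["cy"]
def px(c,X):
    f,cx,cy=K(c); p=np.array(c["R"])@np.array(X)+np.array(c["t"]); return np.round([f*p[0]/p[2]+cx,f*p[1]/p[2]+cy],1)
def ray(c,u,v,z):
    f,cx,cy=K(c); R=np.array(c["R"]); o=-R.T@np.array(c["t"]); d=R.T@np.array([(u-cx)/f,(v-cy)/f,1]); return o+d*(z-o[2])/d[2]
E
cat > a.py <<'E'
from h import *
C={n:shot(n,n+"1.png",s=1.4) for n in("scene","top")}
print({n:(-np.array(c["R"]).T@c["t"]).round(3) for n,c in C.items()})
for q in "mount pillar low_nut nut_corner lever_end spanner jaw brace holder feeler oil slidebox objcase wrench13 dishes".split():
  for n,c in C.items():
    print(q,n,[(round(d["confidence"],2),np.round(d["position"],3).tolist(),px(c,d["position"]).tolist()) for d in r.find_in(n,q)[:3]])
s=r.read_state();print(s["t"],s["tcp_pos"],s["tcp_rot"],s["ft_force"])
E
python3 a.py
```

```text
{'scene': array([1.193, 0.218, 0.746]), 'top': array([0.426, 0.028, 1.397])}
mount scene []
mount top [(0.81, [0.533, -0.071, 0.066], [316.4, 195.8]), (0.51, [0.566, -0.177, 0.113], [356.5, 183.4])]
pillar scene [(0.58, [0.576, -0.059, 0.064], [237.0, 224.5])]
pillar top [(0.86, [0.534, -0.071, 0.069], [316.4, 195.4])]
low_nut scene [(0.7, [0.57, -0.159, 0.11], [196.2, 199.6]), (0.42, [0.469, 0.29, 0.046], [390.4, 229.8])]
low_nut top [(0.79, [0.563, -0.177, 0.112], [356.5, 184.5])]
nut_corner scene [(0.57, [0.566, -0.159, 0.111], [196.8, 198.1])]
nut_corner top [(0.68, [0.565, -0.168, 0.111], [353.4, 183.8]), (0.29, [0.774, 0.214, 0.036], [219.5, 112.3])]
lever_end scene [(0.85, [0.574, -0.179, 0.111], [187.2, 198.7])]
lever_end top [(0.79, [0.575, -0.177, 0.11], [356.4, 180.2])]
spanner scene [(0.93, [0.472, 0.29, 0.045], [390.3, 230.9]), (0.58, [0.214, 0.313, 0.012], [404.3, 178.3])]
spanner top [(0.66, [0.468, 0.299, 0.042], [186.4, 216.5]), (0.59, [0.209, 0.308, 0.01], [182.7, 305.9])]
jaw scene [(0.93, [0.476, 0.291, 0.044], [390.1, 232.2]), (0.75, [0.211, 0.314, 0.009], [404.4
[... 683 characters left out ...]
151, 0.042], [317.7, 273.2])]
oil top [(0.45, [0.632, 0.143, 0.048], [242.0, 160.7])]
slidebox scene [(0.88, [0.786, 0.217, 0.033], [334.9, 341.2]), (0.26, [0.472, 0.29, 0.042], [389.9, 231.7])]
slidebox top [(0.75, [0.776, 0.212, 0.034], [220.2, 112.0])]
objcase scene [(0.64, [0.391, 0.124, 0.049], [328.8, 194.6])]
objcase top [(0.6, [0.377, 0.122, 0.062], [246.9, 250.0])]
wrench13 scene [(0.73, [0.67, 0.384, 0.007], [423.3, 319.5])]
wrench13 top []
dishes scene [(0.77, [0.286, -0.279, 0.025], [203.0, 152.3])]
dishes top [(0.61, [0.279, -0.288, 0.026], [389.0, 286.6])]
1.6 [0.20181784 0.59149196 0.24530644] [3.14158819e+00 9.96165656e-06 1.24196687e+00] [ 0.39847037 -0.04916448  0.0040371 ]
```

View pics/scene1.png

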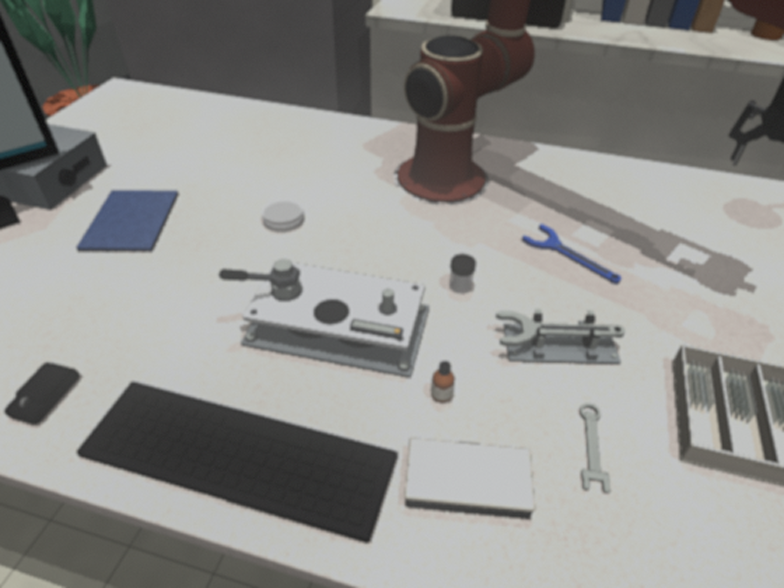

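View pics/top1.png

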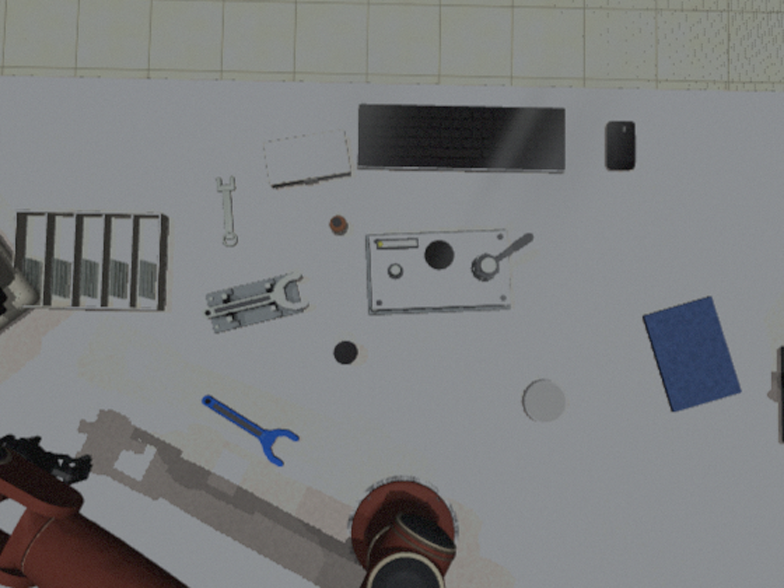

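The scene camera shows the steel spanner in its clips at about (560,330) and the blue look-alike at (570,253). The small wrench is at (593,450) and the mount at (335,315). In the top view the same things are at (255,300), (250,430), (228,212) and (440,270). The steel spanner in the clips is the one meant. I'll confirm it in an enlarged crop.

```bash
cat > b.py <<'E'
from h import *
c=shot("top");d=shot("scene")
def cr(c,a,b,w,h,s): return cv2.resize(np.ascontiguousarray(c["color"][b:b+h,a:a+w,::-1]),(int(w*s),int(h*s)),interpolation=cv2.INTER_CUBIC)
A=cr(c,140,185,90,60,4.4);B=cr(c,255,155,135,75,400/135) 
A=cv2.resize(A,(400,267));B=cv2.resize(B,(400,222))
D=cr(d,350,210,100,60,4);E=cr(d,150,175,160,95,2.5)
im=np.zeros((520,800,3),np.uint8);im[:267,:400]=A;im[270:270+222,:400]=B;im[:240,400:]=D;im[270:270+E.shape[0],400:]=E
cv2.imwrite("pics/c2.png",im)
E
python3 b.py
```

```text
(no output)
```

View pics/c2.png

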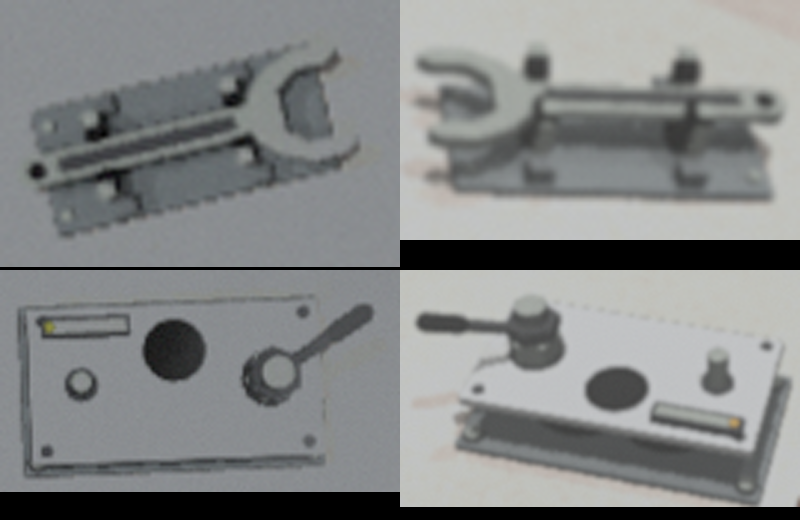

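The crop confirms it: the bare steel spanner sits between the rollers with its jaw to the right (-y). Next I'll fit known shapes to the network outlines to get accurate poses.

```bash
cat > fit.py <<'E'
from h import *
from scipy.optimize import minimize
S=4
def prism(c,xy,z0,z1,p,im):
    x,y,a=p; ca,sa=np.cos(a),np.sin(a); P=np.array(xy)@np.array([[ca,sa],[-sa,ca]])+[x,y]
    q=np.array([px2(c,[*u,z]) for z in(z0,z1) for u in P])
    cv2.fillConvexPoly(im,cv2.convexHull(np.round((q+.5)*S*16).astype(np.int32)),1,shift=4)
def px2(c,X):
    f,cx,cy=K(c); p=np.array(c["R"])@np.array(X)+np.array(c["t"]); return np.array([f*p[0]/p[2]+cx,f*p[1]/p[2]+cy])
def box(x0,x1,y0,y1): return [(x0,y0),(x1,y0),(x1,y1),(x0,y1)]
def sil_spanner(c,p,z=.034,extra=0):
    im=np.zeros((420*S,560*S),np.uint8)
    prism(c,box(-.102,.06,-.011,.011),z,z+.01,p,im)
    n=14; t=np.linspace(.0,1,n)   # head: ring of two arms round the jaw
    ang=np.linspace(np.pi,0.6,n); cx0=.0935
    for s in(1,-1):
        o=[(max(.057,cx0+.037*np.cos(a)),s*.037*np.sin(a)) for a in ang]+[(.114,s*.025)]
        i=[(.114,s*.0245),(.085,s*.0238),(.0725,s*.012),(.0725,0)]
        b=o+i[1:]
        for k in range(len(o)-1):
            j=[min(max(q[0],.0725),.114) for q in o[k:k+2]]
            inn=[(.0725,0) if o[k+m][0]<.0725 and abs(o[k+m][1])<.02 else (j[m],s*.0238) for m in(0,1)]
            prism(c,[o[k],o[k+1],inn[1],inn[0]],z,z+.01,p,im)
        prism(c,[(.06,0),(.0725,0),(.0725,s*.0238),(.066,s*.0238)],z,z+.01,p,im)
    return im
def sil_mount(c,p):
    im=np.zeros((420*S,560*S),np.uint8)
    prism(c,box(-.075,.075,-.14,.14),.055,.067,p,im); prism(c,box(-.085,.085,-.15,.15),0,.008,p,im)
    return im
def fit(sil,masks,p0,w=None):
    M=[(c,cv2.resize(m.astype(np.uint8),None,fx=S,fy=S,interpolation=cv2.INTER_NEAREST)) for c,m in masks]
    def cost(p):
        v=0
        for c,m in M:
            s=sil(c,p); v+=1-(s&m).sum()/max(1,(s|m).sum())
        return v
    p0=np.array(p0)
    o=minimize(cost,p0,method="Nelder-Mead",options=dict(initial_simplex=[p0]+[p0+d for d in np.diag([.01,.01,.05])],xatol=1e-4,fatol=1e-4,maxiter=120))
    return o.x,o.fun/len(M)
E
cat > c.py <<'E'
from fit import *
import pickle
C={n:shot(n) for n in("top","scene")}; O={}
for n in C:
  for q in("spanner","mount"):
    d=r.outline_of(n,q)
    for k in d[:2]:
        v,u=np.nonzero(k["region"]); print(n,q,round(k["confidence"],2),u.mean().round(1),v.mean().round(1),len(u))
    O[n,q]=[k["region"] for k in d]
pickle.dump((C,O),open("o.pkl","wb"))
def pick(n,q,X):
    e=[m for m in O[n,q] if np.linalg.norm(np.array([np.nonzero(m)[1].mean(),np.nonzero(m)[0].mean()])-px(C[n],X))<25]
    return [(C[n],e[0])] if e else []
a=pick("top","spanner",[.468,.295,.04]);b=pick("scene","spanner",[.468,.29,.04])
p0=[.465,.32,-1.37]
for m in(a,b,a+b):
    if m: print("sp",fit(sil_spanner,m,p0))
a=pick("top","mount",[.545,-.08,.06]);b=pick("scene","mount",[.55,-.08,.06])
for m in(a,b):
    if m: print("mt",fit(sil_mount,m,[.54,-.08,0.03]))
T,Sc=C["top"],C["scene"]
from scipy.optimize import least_squares
def tri(ut,us): return least_squares(lambda X:np.r_[px2(T,X)-ut,px2(Sc,X)-us],[.55,-.1,.1]).x.round(4)
print("stud",tri((350.5,189.8),(202,190.2)),ray(T,350.5,189.8,.127),ray(Sc,202,190.2,.127))
print("pil",tri((282.3,193.5),(276.8,209.4)),ray(T,282.3,193.5,.105),ray(Sc,276.8,209.4,.105))
print("grip",ray(T,255+350/2.963,155+52/2.963,.130),ray(Sc,150+42/2.5,175+52/2.5,.130))
E
python3 c.py
```

```text
top spanner 0.83 179.3 305.4 747
top mount 0.61 314.9 194.0 5738
scene spanner 0.77 395.3 235.3 900
scene spanner 0.64 406.8 181.3 611
scene mount 0.58 238.0 226.0 7883
sp (array([ 0.47152793,  0.32269535, -1.30731944]), np.float64(0.23047586520947172))
sp (array([ 0.47152793,  0.32269535, -1.30731944]), np.float64(0.23047586520947172))
mt (array([ 0.54501629, -0.06367904,  0.05958087]), np.float64(0.07131078684546222))
mt (array([ 0.54297007, -0.06369023,  0.05229172]), np.float64(0.09020745036805711))
stud [ 0.5461 -0.1563  0.1197] [ 0.54664859 -0.15837244  0.127     ] [ 0.55311342 -0.14957324  0.127     ]
pil [0.5351 0.0257 0.0987] [0.53463185 0.02561293 0.105     ] [0.54151785 0.02766485 0.105     ]
grip [ 0.59442738 -0.21855239  0.13      ] [ 0.597601   -0.21527513  0.13      ]
```

```bash
cat > d.py <<'E'
from fit import *
import pickle
C,O=pickle.load(open("o.pkl","rb"))
def cr(c,a,b,w,h,s): return cv2.resize(np.ascontiguousarray(c["color"][b:b+h,a:a+w,::-1]),None,fx=s,fy=s,interpolation=cv2.INTER_NEAREST)
T,D=C["top"],C["scene"]
im=np.zeros((600,800,3),np.uint8)
for (c,a,b,w,h,s,X,Y) in[(T,330,165,55,40,7,0,0),(T,268,180,30,30,9,390,0),(T,143,190,80,50,5,0,290),(D,178,180,48,46,6,410,290)]:
    k=cr(c,a,b,w,h,s)
    for g in range(0,w,10): k[:6,g*s]=(0,0,255)
    for g in range(0,h,10): k[g*s,:6]=(0,0,255)
    im[Y:Y+k.shape[0],X:X+k.shape[1]]=k
cv2.imwrite("pics/d3.png",im)
print(K(T),K(D))
E
python3 d.py
```

```text
(np.float64(472.25921046858605), 283.2424075276434, 204.93352663509853) (np.float64(407.8913985929348), 284.2585145089857, 211.05137020419443)
```

View pics/d3.png

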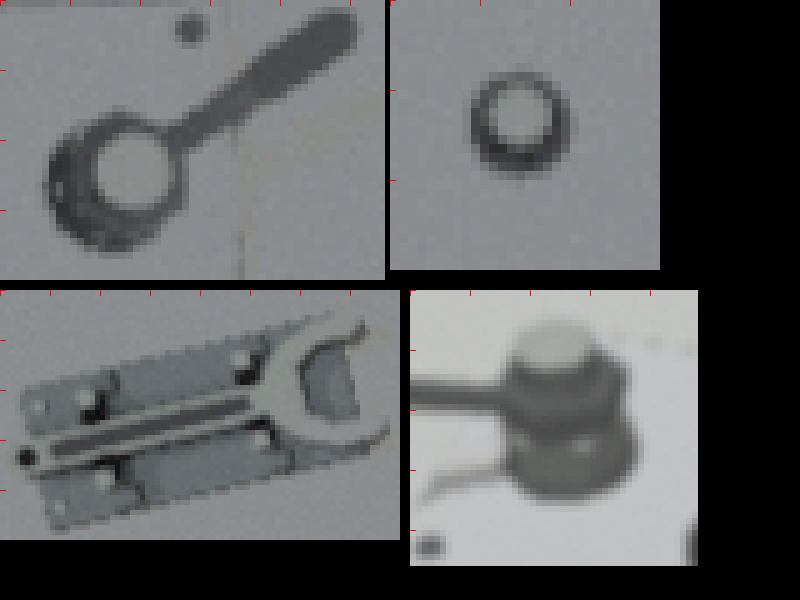

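The crop shows these centres in full-image pixels:
- **Top view:** stud top at (348.6,189.1), pillar top at (281.8,192.3), and the middle of the grip near (372,173).
- **Top view, spanner:** hole at (148,223) and jaw bottom at (203,211).
- **Scene view:** stud top at (201.3,188.7).

```bash
cat > e.py <<'E'
from fit import *
import pickle
C,O=pickle.load(open("o.pkl","rb"));T,D=C["top"],C["scene"]
q=lambda *a:ray(T,*a).round(4)
st=q(348.6,189.1,.127);pi=q(281.8,192.3,.105);print("stud",st,"pil",pi,np.linalg.norm((pi-st)[:2]))
print("scene stud",ray(D,201.3,188.7,.127).round(4),px(D,st))
d=(pi-st)[:2];print("yaw",np.arctan2(-d[0],d[1]))
g=q(372.4,172.8,.130);print("grip",g,np.linalg.norm((g-st)[:2]),np.degrees(np.arctan2(*(g-st)[:2]-0)))
h=q(147.9,222.9,.044);s=q(192.1,212.1,.044);j=q(203.1,211.1,.044);t=(q(215.5,197.1,.044)+q(220.1,215.5,.044))/2
print("hole",h,"slot",s,"jawbot",j,"tips",t)
for a,b in((h,s),(h,j),(h,t)): print(np.linalg.norm(a-b).round(4),np.arctan2(*(b-a)[1::-1]).round(4))
E
python3 e.py
```

```text
stud [ 0.5484 -0.1532  0.127 ] pil [0.5379 0.0271 0.105 ] 0.18060548164438422
scene stud [ 0.5487 -0.1533  0.127 ] [201.4 188.6]
yaw 0.058170571124329426
grip [ 0.5937 -0.2166  0.13  ] 0.07792079311711347 144.45377442657136
hole [0.4474 0.408  0.044 ] slot [0.4809 0.2827 0.044 ] jawbot [0.4844 0.2513 0.044 ] tips [0.4991  0.20965 0.044  ]
0.1297 -1.3095
0.161 -1.3389
0.205 -1.3158
```

```bash
cat > plan.py <<'E'
import sys
from h import *
from scipy.spatial.transform import Rotation as Ro
def plan(tx,ty,tz,yaw,n,jaw):
    s=r.read_state(); R=Ro.from_euler("xyz",s["tcp_rot"]); p=np.array(s["tcp_pos"])
    y=s["tcp_rot"][2]; dy=(yaw-y+np.pi)%(2*np.pi)-np.pi
    print("t",round(s["t"],2),p.round(4),np.round(s["tcp_rot"],4),"F",np.round(s["ft_force"],1),"op",round(s["opening"],3))
    print("level: ",(R.inv()*Ro.from_euler("xyz",[np.pi,0,y])).as_rotvec().round(4))
    d=(np.array([tx,ty,tz])-p)/n
    for k in range(n):
        Q=Ro.from_euler("xyz",[np.pi,0,y+dy*k/n]); print([*Q.inv().apply(d).round(4).tolist(),0,0,round(-np.degrees(dy/n)/6,3),jaw])
if __name__=="__main__":
    a=[float(x) for x in sys.argv[1:]]; plan(*a[:4],int(a[4]),a[5])
E
python3 plan.py .4707 .320 .15 .259 13 .7
```

```text
t 2.0 [0.2018 0.5915 0.2453] [3.1416e+00 1.0000e-04 1.2420e+00] F [-0.2  0.3  0.2] op 1.001
level:  [0.     0.0001 0.    ]
[-0.0131, 0.0263, 0.0073, 0, 0, np.float64(0.722), 0.7]
[-0.0111, 0.0272, 0.0073, 0, 0, np.float64(0.722), 0.7]
[-0.009, 0.028, 0.0073, 0, 0, np.float64(0.722), 0.7]
[-0.0068, 0.0286, 0.0073, 0, 0, np.float64(0.722), 0.7]
[-0.0047, 0.029, 0.0073, 0, 0, np.float64(0.722), 0.7]
[-0.0024, 0.0293, 0.0073, 0, 0, np.float64(0.722), 0.7]
[-0.0002, 0.0294, 0.0073, 0, 0, np.float64(0.722), 0.7]
[0.002, 0.0293, 0.0073, 0, 0, np.float64(0.722), 0.7]
[0.0042, 0.0291, 0.0073, 0, 0, np.float64(0.722), 0.7]
[0.0064, 0.0287, 0.0073, 0, 0, np.float64(0.722), 0.7]
[0.0085, 0.0281, 0.0073, 0, 0, np.float64(0.722), 0.7]
[0.0106, 0.0274, 0.0073, 0, 0, np.float64(0.722), 0.7]
[0.0127, 0.0265, 0.0073, 0, 0, np.float64(0.722), 0.7]
```

>>> arm_command --pt "-0.013 0.026 0.007 0 0 0.72 0.7" --pt "-0.011 0.027 0.007 0 0 0.72 0.7" --pt "-0.009 0.028 0.007 0 0 0.72 0.7" --pt "-0.007 0.0285 0.007 0 0 0.72 0.7" --pt "-0.005 0.029 0.007 0 0 0.72 0.7" --pt "-0.002 0.029 0.007 0 0 0.72 0.7" --pt "0 0.029 0.008 0 0 0.72 0.7" --pt "0.002 0.029 0.008 0 0 0.72 0.7"

```text
t: 2.67
tcp_pos: [0.3672, 0.4247, 0.1872]
tcp_rot: [-3.142, -0.001, 0.635]
ft_force: [0.3, 1.1, -0.4]
opening: 0.7
```

>>> arm_command --pt "0.004 0.029 0.007 0 0 0.72 0.7" --pt "0.006 0.0285 0.007 0 0 0.72 0.7" --pt "0.0085 0.028 0.007 0 0 0.72 0.7" --pt "0.0105 0.0275 0.007 0 0 0.72 0.7" --pt "0.0125 0.0265 0.007 0 0 0.72 0.7" --pt "0 0 0 0 0 0 0.7" --pt "0 0 0 0 0 0 0.7"

```text
t: 3.25
tcp_pos: [0.4695, 0.3202, 0.1518]
tcp_rot: [-3.142, 0.001, 0.26]
ft_force: [0.3, 0.6, -0.5]
opening: 0.698
```

```bash
python3 plan.py .4707 .320 .048 .259 5 .7
```

```text
t 3.25 [0.4695 0.3202 0.1518] [-3.1416e+00  1.2000e-03  2.5970e-01] F [ 0.3  0.6 -0.5] op 0.698
level:  [-0.      0.0012 -0.    ]
[0.0002, 0.0001, 0.0208, 0, 0, np.float64(0.001), 0.7]
[0.0002, 0.0001, 0.0208, 0, 0, np.float64(0.001), 0.7]
[0.0002, 0.0001, 0.0208, 0, 0, np.float64(0.001), 0.7]
[0.0002, 0.0001, 0.0208, 0, 0, np.float64(0.001), 0.7]
[0.0002, 0.0001, 0.0208, 0, 0, np.float64(0.001), 0.7]
```

>>> arm_command --pt "0.001 0 0.026 0 0 0 0.7" --pt "0 0 0.026 0 0 0 0.7" --pt "0 0 0.026 0 0 0 0.7" --pt "0 0 0.026 0 0 0 0.7" --pt "0 0 0 0 0 0 0.7" --pt "0 0 0 0 0 0 0.7"

```text
t: 3.75
tcp_pos: [0.4683, 0.3218, 0.0473]
tcp_rot: [3.141, 0.003, 0.263]
ft_force: [0.1, 0.5, -0.1]
opening: 0.7
```

>>> arm_command --pt "0 0 0 0 0 0 0.45" --pt "0 0 0 0 0 0 0.3" --pt "0 0 0 0 0 0 0.0" --pt "0 0 0 0 0 0 0.0" --pt "0 0 0 0 0 0 0.0" --pt "0 0 0 0 0 0 0.0" --pt "0 0 0 0 0 0 0.0" --pt "0 0 0 0 0 0 0.0"

```text
t: 4.42
tcp_pos: [0.4708, 0.3224, 0.051]
tcp_rot: [-3.14, -0.002, 0.262]
ft_force: [-2.8, -0.2, 5.9]
opening: 0.233
```

>>> arm_command --pt "0 0 -0.006 0 0 0 0" --pt "0 0 -0.006 0 0 0 0" --pt "0 0 -0.006 0 0 0 0" --pt "0 0 -0.006 0 0 0 0" --pt "0 0 -0.008 0 0 0 0" --pt "0 0 -0.01 0 0 0 0" --pt "0 0 0 0 0 0 0" --pt "0 0 0 0 0 0 0"

```text
t: 5.08
tcp_pos: [0.4711, 0.3222, 0.0924]
tcp_rot: [-3.141, -0.004, 0.262]
ft_force: [-0.0, -0.3, -2.6]
opening: 0.233
```

```bash
cat > f.py <<'E'
from fit import *
c=shot("top","t4.png",(120,170,240,250),5)
shot("scene","s4.png",(340,180,460,260),5)
a=cv2.imread("pics/t4.png");b=cv2.imread("pics/s4.png");cv2.imwrite("pics/v4.png",cv2.resize(np.vstack([a,b]),(450,600)))
print(r.read_state()["tcp_pos"],r.read_state()["ft_force"])
E
python3 f.py
```

```text
[0.46997951 0.32164526 0.09061327] [-0.00384835  0.08617142 -2.05241313]
```

View pics/v4.png

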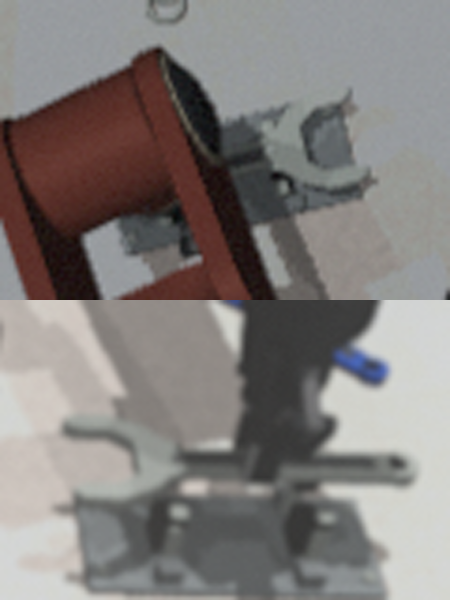

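The spanner is out of the clips and hangs level, and the wrist reads about -2.3 N, which is its weight. Now I'll lift and carry it over to the mount.

>>> arm_command --pt "0 0 -0.025 0 0 0 0" --pt "0 0 -0.03 0 0 0 0" --pt "0 0 -0.03 0 0 0 0" --pt "0 0 -0.025 0 0 0 0"

```text
t: 5.52
tcp_pos: [0.4698, 0.3215, 0.2016]
tcp_rot: [3.142, 0.0, 0.262]
ft_force: [0.2, -0.2, -1.5]
opening: 0.232
```

```bash
python3 plan.py .5176 -.0072 .2 .208 12 0
```

```text
t 5.52 [0.4698 0.3215 0.2016] [3.1416e+00 1.0000e-04 2.6180e-01] F [ 0.2 -0.2 -1.5] op 0.232
level:  [0.     0.0001 0.    ]
[-0.0032, 0.0275, 0.0001, 0, 0, np.float64(0.043), 0.0]
[-0.0031, 0.0275, 0.0001, 0, 0, np.float64(0.043), 0.0]
[-0.003, 0.0275, 0.0001, 0, 0, np.float64(0.043), 0.0]
[-0.0029, 0.0275, 0.0001, 0, 0, np.float64(0.043), 0.0]
[-0.0028, 0.0275, 0.0001, 0, 0, np.float64(0.043), 0.0]
[-0.0026, 0.0276, 0.0001, 0, 0, np.float64(0.043), 0.0]
[-0.0025, 0.0276, 0.0001, 0, 0, np.float64(0.043), 0.0]
[-0.0024, 0.0276, 0.0001, 0, 0, np.float64(0.043), 0.0]
[-0.0023, 0.0276, 0.0001, 0, 0, np.float64(0.043), 0.0]
[-0.0021, 0.0276, 0.0001, 0, 0, np.float64(0.043), 0.0]
[-0.002, 0.0276, 0.0001, 0, 0, np.float64(0.043), 0.0]
[-0.0019, 0.0276, 0.0001, 0, 0, np.float64(0.043), 0.0]
```

>>> arm_command --pt "-0.003 0.02 0 0 0 0.043 0" --pt "-0.003 0.0275 0 0 0 0.043 0" --pt "-0.003 0.0275 0 0 0 0.043 0" --pt "-0.003 0.0275 0 0 0 0.043 0" --pt "-0.003 0.0275 0 0 0 0.043 0" --pt "-0.0025 0.0275 0 0 0 0.043 0" --pt "-0.0025 0.0275 0 0 0 0.043 0" --pt "-0.0025 0.0275 0 0 0 0.043 0"

```text
t: 6.18
tcp_pos: [0.4993, 0.1087, 0.1996]
tcp_rot: [-3.141, 0.001, 0.226]
ft_force: [1.5, -0.0, -2.6]
opening: 0.229
```

>>> arm_command --pt "-0.0023 0.0275 0 0 0 0.043 0" --pt "-0.0022 0.0275 0 0 0 0.043 0" --pt "-0.002 0.0275 0 0 0 0.043 0" --pt "-0.002 0.0275 0.015 0 0 0.043 0" --pt "0 0.008 0.02 0 0 0 0" --pt "0 0 0.02 0 0 0 0" --pt "0 0 0.015 0 0 0 0" --pt "0 0 0 0 0 0 0"

```text
t: 6.85
tcp_pos: [0.5138, -0.007, 0.1255]
tcp_rot: [-3.138, 0.008, 0.207]
ft_force: [-1.4, 0.2, -2.7]
opening: 0.23
```

```bash
cat > g.py <<'E'
from fit import *
import sys,pickle
tag=sys.argv[1]
C={n:shot(n) for n in("top","scene")}
s=r.read_state(); print(s["t"],np.round(s["tcp_pos"],4),np.round(s["tcp_rot"],4),s["ft_force"].round(1) if hasattr(s["ft_force"],"round") else s["ft_force"])
pickle.dump(C,open("c%s.pkl"%tag,"wb"))
for n in C:
  for q in("jaw","low_nut","nut_corner"): print(n,q,[(round(d["confidence"],2),np.round(d["position"],3).tolist()) for d in r.find_in(n,q)[:2]])
im=np.zeros((600,800,3),np.uint8)
for (c,a,b,w,h,k,X,Y) in[(C["top"],270,165,100,60,6,0,0),(C["scene"],170,170,130,70,5,0,240*0+365-365+362-0)]:
    z=cv2.resize(np.ascontiguousarray(c["color"][b:b+h,a:a+w,::-1]),None,fx=k,fy=k,interpolation=cv2.INTER_CUBIC)
    for g in range(0,w,10): z[:6,g*k]=(0,0,255)
    for g in range(0,h,10): z[g*k,:6]=(0,0,255)
    z=z[:min(z.shape[0],600-Y)]; im[Y:Y+z.shape[0],X:X+z.shape[1]]=z
cv2.imwrite("pics/g%s.png"%tag,im)
E
python3 g.py 5
```

```text
6.95 [ 0.5163 -0.007   0.1295] [-3.1408e+00  2.1000e-03  2.0780e-01] [-0.1  0.2 -1.6]
top jaw [(0.83, [0.206, 0.312, 0.009]), (0.73, [0.502, 0.038, 0.117])]
top low_nut [(0.75, [0.567, -0.173, 0.11])]
top nut_corner [(0.63, [0.565, -0.174, 0.115]), (0.25, [0.503, 0.041, 0.122])]
scene jaw [(0.9, [0.514, -0.046, 0.121]), (0.7, [0.212, 0.315, 0.014])]
scene low_nut [(0.81, [0.573, -0.158, 0.112])]
scene nut_corner [(0.9, [0.567, -0.157, 0.109]), (0.57, [0.391, 0.121, 0.048])]
```

View pics/g5.png

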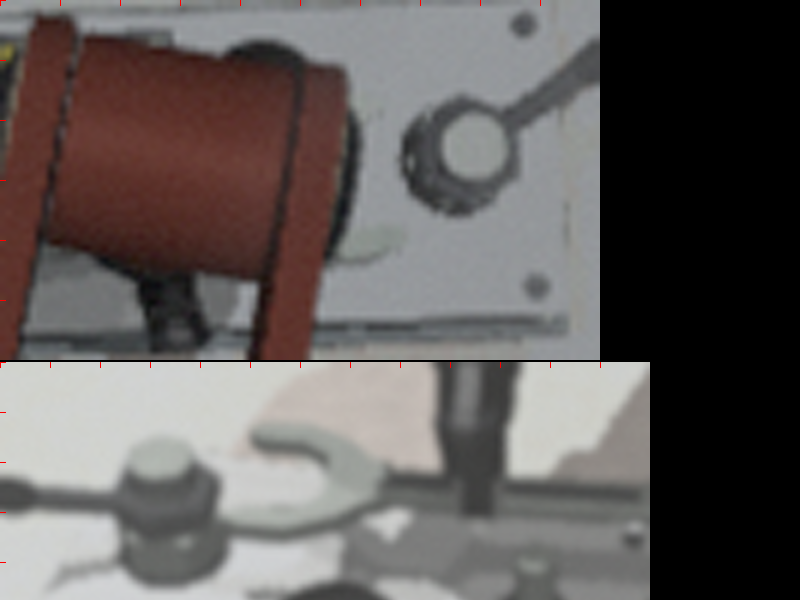

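```bash
cat > i.py <<'E'
from fit import *
D=shot("scene"); s=r.read_state(); p=np.array(s["tcp_pos"]);yaw=s["tcp_rot"][2]-np.pi/2
z=p[2]-.017; print(p.round(4),yaw)
sx=np.array([np.cos(yaw),np.sin(yaw)]);sy=np.array([-sx[1],sx[0]])
for k in r.outline_of("scene","spanner"):
    v,u=np.nonzero(k["region"]); print(k["confidence"],u.mean(),v.mean(),len(u))
    if u.mean()<330:
        for dz in(0,):
            q,f=fit(lambda c,p:sil_spanner(c,p,z+dz),[(D,k["region"])],[p[0],p[1],yaw]); d=p[:2]-q[:2]; print("fit",q.round(4),f,"TCP in spanner",d@sx,d@sy)
for off in(0,-.0023):
  o=p[:2]-off*sx
  for a,b in((.114,.027),(.114,-.027)): X=[*(o+a*sx+b*sy),z+.005]; print(off,a,b,px(D,X))
f,_,_=K(D)
for u,v in((219.9,183.9),(213.9,201.1)):
  w=ray(D,u,v,z+.005)[:2]-p[:2]; print("tip rel TCP in spanner axes",w@sx,w@sy)
E
python3 i.py
```

```text
[ 0.5176 -0.007   0.1314] -1.362700127628074
0.74 406.76354679802955 181.1592775041051 609
0.7 256.7997587454765 195.70205066344994 829
fit [ 0.519  -0.0054 -1.361 ] 0.28104389356379345 TCP in spanner 0.0012599843229761283 -0.0017828383700467716
0.49 423.66615620214395 320.6753445635528 653
0.28 185.83589743589744 198.25128205128206 390
fit [ 0.5608 -0.059  -1.6437] 0.8632121329963056 TCP in spanner -0.05977760938323659 -0.0315462013089385
0 0.114 0.027 [214.6 199.8]
0 0.114 -0.027 [219.  184.7]
-0.0023 0.114 0.027 [213.6 199.7]
-0.0023 0.114 -0.027 [218.  184.6]
tip rel TCP in spanner axes 0.11234110075783281 -0.029988894960664807
tip rel TCP in spanner axes 0.11468060041625451 0.03154364499719178
```

>>> arm_command --pt "0 0.002 0.01 0 0 0 0" --pt "0 0 0.01 0 0 0 0" --pt "0 0 0.01 0 0 0 0" --pt "0 0 0.008 0 0 0 0" --pt "0 0 0.003 0 0 0 0" --pt "0 0 0 0 0 0 0" --pt "0 0 0 0 0 0 0" --pt "0 0 0 0 0 0 0"

```text
t: 8.02
tcp_pos: [0.5178, -0.0091, 0.0897]
tcp_rot: [3.141, -0.001, 0.208]
ft_force: [-0.7, 1.4, -2.6]
opening: 0.229
```

```bash
python3 plan.py .5278 -.0555 .0855 .208 4 0
```

```text
t 8.02 [ 0.5178 -0.0091  0.0897] [ 3.1413e+00 -8.0000e-04  2.0780e-01] F [-0.7  1.4 -2.6] op 0.229
level:  [ 0.0003 -0.0008 -0.    ]
[0.0, 0.0119, 0.0011, 0, 0, np.float64(-0.001), 0.0]
[0.0, 0.0119, 0.0011, 0, 0, np.float64(-0.001), 0.0]
[0.0, 0.0119, 0.0011, 0, 0, np.float64(-0.001), 0.0]
[0.0, 0.0119, 0.0011, 0, 0, np.float64(-0.001), 0.0]
```

>>> arm_command --pt "0 0 0.002 0 0 0 0" --pt "0 0 0.001 0 0 0 0" --pt "0 0 0 0 0 0 0" --pt "0 0 0 0 0 0 0"

```text
t: 8.35
tcp_pos: [0.5174, -0.009, 0.0864]
tcp_rot: [3.142, -0.0, 0.208]
ft_force: [0.9, -0.5, -2.3]
opening: 0.233
```

>>> arm_command --pt "0 0 0.001 0 0 0 0" --pt "0 0 0.001 0 0 0 0" --pt "0 0 0 0 0 0 0" --pt "0 0 0 0 0 0 0"

```text
t: 8.68
tcp_pos: [0.5173, -0.009, 0.0842]
tcp_rot: [-3.142, 0.0, 0.208]
ft_force: [-0.4, -0.1, -2.1]
opening: 0.233
```

```bash
python3 g.py 6
```

```text
8.7833 [ 0.5174 -0.009   0.0843] [3.1416 0.     0.2078] [ 0.1  0.5 -2.7]
top jaw [(0.91, [0.207, 0.313, 0.01]), (0.49, [0.508, 0.036, 0.073])]
top low_nut [(0.64, [0.563, -0.173, 0.11]), (0.24, [0.568, -0.176, 0.116])]
top nut_corner [(0.88, [0.563, -0.173, 0.11]), (0.51, [0.571, -0.179, 0.108])]
scene jaw [(0.94, [0.21, 0.315, 0.011]), (0.85, [0.518, -0.059, 0.079])]
scene low_nut [(0.56, [0.569, -0.156, 0.109]), (0.33, [0.571, -0.18, 0.111])]
scene nut_corner [(0.8, [0.568, -0.158, 0.109])]
```

View pics/g6.png

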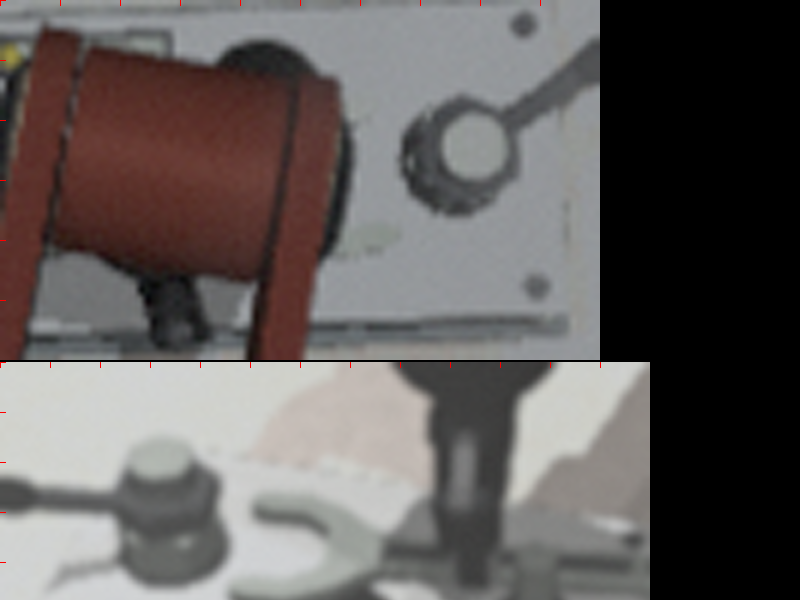

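The spanner is just above the plate with its jaw facing the nut, and nothing is touching. I'll slide it on in steps and watch the force.

>>> arm_command --pt "0 0.005 0 0 0 0 0" --pt "0 0.005 0 0 0 0 0" --pt "0 0.005 0 0 0 0 0" --pt "0 0.004 0 0 0 0 0" --pt "0 0.003 0 0 0 0 0" --pt "0 0 0 0 0 0 0"

```text
t: 9.58
tcp_pos: [0.5221, -0.0313, 0.0844]
tcp_rot: [3.141, -0.0, 0.207]
ft_force: [-0.1, -0.3, -1.3]
opening: 0.23
```

>>> arm_command --pt "0 0.004 0 0 0 0 0" --pt "0 0.004 0 0 0 0 0" --pt "0 0 0 0 0 0 0" --pt "0 0 0 0 0 0 0"

```text
t: 9.92
tcp_pos: [0.5236, -0.0386, 0.0843]
tcp_rot: [-3.142, 0.0, 0.207]
ft_force: [0.5, -0.1, -1.2]
opening: 0.23
```

>>> arm_command --pt "0 0.003 0 0 0 0 0" --pt "0 0.003 0 0 0 0 0" --pt "0 0 0 0 0 0 0" --pt "0 0 0 0 0 0 0"

```text
t: 10.25
tcp_pos: [0.5249, -0.0444, 0.0843]
tcp_rot: [-3.142, -0.0, 0.208]
ft_force: [0.6, 0.6, -2.5]
opening: 0.232
```

>>> arm_command --pt "0 0.003 0 0 0 0 0" --pt "0 0.003 0 0 0 0 0" --pt "0 0 0 0 0 0 0" --pt "0 0 0 0 0 0 0"

```text
t: 10.58
tcp_pos: [0.5261, -0.0503, 0.0843]
tcp_rot: [-3.142, -0.0, 0.207]
ft_force: [-0.5, -0.5, -2.0]
opening: 0.231
```

>>> arm_command --pt "0 0.003 0 0 0 0 0" --pt "0 0 0 0 0 0 0" --pt "0 0 0 0 0 0 0"

```text
t: 10.83
tcp_pos: [0.5267, -0.0532, 0.0843]
tcp_rot: [3.142, -0.0, 0.208]
ft_force: [0.2, -0.1, -2.4]
opening: 0.236
```

>>> arm_command --pt "0 0.002 0 0 0 0 0" --pt "0 0 0 0 0 0 0" --pt "0 0 0 0 0 0 0"

```text
t: 11.08
tcp_pos: [0.5271, -0.0551, 0.0843]
tcp_rot: [3.142, -0.0, 0.208]
ft_force: [0.6, 0.5, -1.5]
opening: 0.231
```

>>> arm_command --pt "0 0.0015 0 0 0 0 0" --pt "0 0 0 0 0 0 0" --pt "0 0 0 0 0 0 0"

```text
t: 11.33
tcp_pos: [0.5273, -0.0563, 0.0842]
tcp_rot: [-3.141, 0.0, 0.208]
ft_force: [0.4, 1.6, -2.1]
opening: 0.23
```

```bash
python3 g.py 7
```

```text
11.4333 [ 0.5273 -0.0563  0.0842] [-3.1412e+00  1.0000e-04  2.0780e-01] [-1.1  0.8 -2. ]
top jaw [(0.94, [0.207, 0.314, 0.01]), (0.24, [0.63, 0.144, 0.049])]
top low_nut [(0.59, [0.774, 0.213, 0.035]), (0.52, [0.582, -0.202, 0.122])]
top nut_corner [(0.5, [0.583, -0.202, 0.124]), (0.39, [0.581, -0.2, 0.124])]
scene jaw [(0.95, [0.533, -0.094, 0.078]), (0.72, [0.212, 0.316, 0.013])]
scene low_nut [(0.79, [0.573, -0.162, 0.113])]
scene nut_corner [(0.63, [0.57, -0.163, 0.114]), (0.62, [0.596, 0.026, 0.077])]
```

View pics/g7.png

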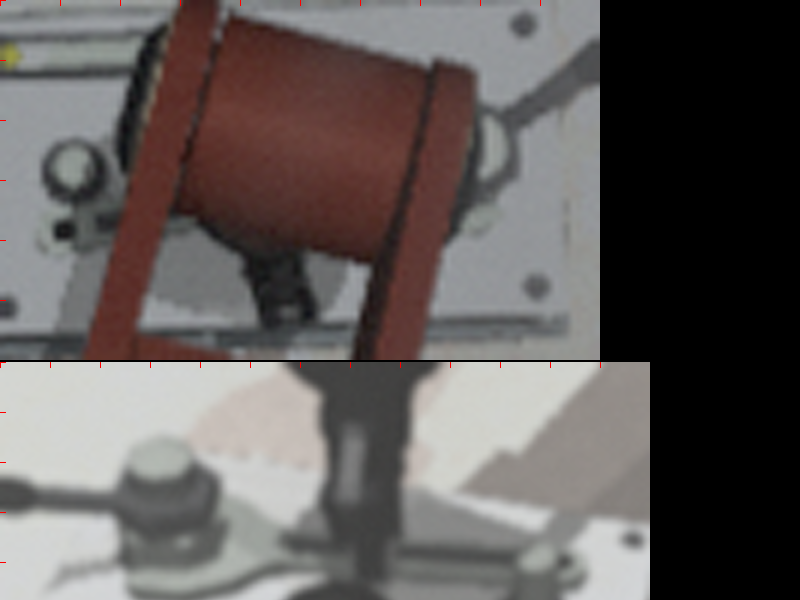

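The jaw is around the nut, and the handle runs past the pillar at (75,170) on the robot's side. I'll press it home until I feel it seat.

>>> arm_command --pt "0 0.001 0 0 0 0 0" --pt "0 0 0 0 0 0 0" --pt "0 0 0 0 0 0 0"

```text
t: 11.98
tcp_pos: [0.5274, -0.0566, 0.0841]
tcp_rot: [-3.139, 0.0, 0.208]
ft_force: [-0.8, 4.9, -1.8]
opening: 0.234
```

>>> arm_command --pt "0 0.0015 0 0 0 0 0" --pt "0 0 0 0 0 0 0" --pt "0 0 0 0 0 0 0"

```text
t: 12.23
tcp_pos: [0.5274, -0.0569, 0.0841]
tcp_rot: [-3.137, 0.0, 0.207]
ft_force: [-1.4, 9.9, -0.3]
opening: 0.235
```

>>> arm_command --pt "0 -0.001 0.001 0 0 0 0" --pt "0 0 0.001 0 0 0 0" --pt "0 0 0 0 0 0 0" --pt "0 0 0 0 0 0 0"

```text
t: 12.57
tcp_pos: [0.5275, -0.0568, 0.084]
tcp_rot: [-3.138, 0.001, 0.208]
ft_force: [-6.7, 7.2, 9.5]
opening: 0.23
```

>>> arm_command --pt "0 0 -0.002 0 0 0 0.35" --pt "0 0 0 0 0 0 0.5" --pt "0 0 0 0 0 0 0.55" --pt "0 0 0 0 0 0 0.55"

```text
t: 12.9
tcp_pos: [0.5281, -0.0585, 0.0847]
tcp_rot: [3.141, -0.001, 0.208]
ft_force: [1.0, -0.9, 0.9]
opening: 0.547
```

>>> arm_command --pt "0 0 -0.01 0 0 0 0.55" --pt "0 0 -0.03 0 0 0 0.55" --pt "0 0 -0.03 0 0 0 0.55" --pt "0 0 -0.03 0 0 0 0.2" --pt "0 0 -0.03 0 0 0 0.0" --pt "0 0 0 0 0 0 0"

```text
t: 13.4
tcp_pos: [0.5314, -0.0591, 0.2232]
tcp_rot: [3.135, -0.012, 0.208]
ft_force: [1.0, -0.3, 1.1]
opening: 0.133
```

Released with no disturbance felt. Next I'll shut the fingers, move to the far side of the lever's grip, and check the spanner with the view clear.

```bash
python3 plan.py .632 -.1915 .21 .63 7 0
```

```text
t 13.4 [ 0.5314 -0.0591  0.2232] [ 3.1353 -0.0121  0.2077] F [ 1.  -0.3  1.1] op 0.133
level:  [ 0.0062 -0.0121 -0.    ]
[0.0102, 0.0215, 0.0019, 0, 0, np.float64(-0.576), 0.0]
[0.0088, 0.0221, 0.0019, 0, 0, np.float64(-0.576), 0.0]
[0.0075, 0.0225, 0.0019, 0, 0, np.float64(-0.576), 0.0]
[0.0061, 0.023, 0.0019, 0, 0, np.float64(-0.576), 0.0]
[0.0047, 0.0233, 0.0019, 0, 0, np.float64(-0.576), 0.0]
[0.0033, 0.0235, 0.0019, 0, 0, np.float64(-0.576), 0.0]
[0.0019, 0.0237, 0.0019, 0, 0, np.float64(-0.576), 0.0]
```

>>> arm_command --pt "0.01 0.0215 0 0 0 -0.576 0" --pt "0.009 0.022 0 0 0 -0.576 0" --pt "0.0075 0.0225 0 0 0 -0.576 0" --pt "0.006 0.023 0 0 0 -0.576 0" --pt "0.005 0.0235 0 0 0 -0.576 0" --pt "0.0035 0.0235 0 0 0 -0.576 0" --pt "0.002 0.0235 0 0 0 -0.576 0" --pt "0 0 0 0 0 0 0"

```text
t: 14.07
tcp_pos: [0.6301, -0.1935, 0.2143]
tcp_rot: [3.14, 0.0, 0.629]
ft_force: [-0.8, 0.6, 0.6]
opening: 0.001
```

```bash
python3 g.py 8;python3 plan.py .632 -.1915 .126 .63 3 0
```

```text
14.1667 [ 0.6286 -0.1907  0.2141] [-3.1408e+00  3.0000e-04  6.2820e-01] [-1.1  0.1 -0.3]
top jaw [(0.88, [0.528, -0.066, 0.075]), (0.78, [0.206, 0.312, 0.011])]
top low_nut [(0.53, [0.591, -0.216, 0.134]), (0.42, [0.602, -0.224, 0.135])]
top nut_corner [(0.62, [0.592, -0.213, 0.133])]
scene jaw [(0.63, [0.533, -0.082, 0.08]), (0.63, [0.21, 0.314, 0.013])]
scene low_nut [(0.63, [0.571, -0.162, 0.111]), (0.2, [0.534, -0.082, 0.077])]
scene nut_corner [(0.97, [0.567, -0.162, 0.11])]
t 14.47 [ 0.6283 -0.1894  0.2145] [ 3.1415e+00 -1.0000e-04  6.3060e-01] F [ 0.7 -0.1 -0.6] op -0.0
level:  [ 0.0001 -0.0001 -0.    ]
[0.0006, 0.0013, 0.0295, 0, 0, np.float64(0.002), 0.0]
[0.0006, 0.0013, 0.0295, 0, 0, np.float64(0.002), 0.0]
[0.0006, 0.0013, 0.0295, 0, 0, np.float64(0.002), 0.0]
```

View pics/g8.png

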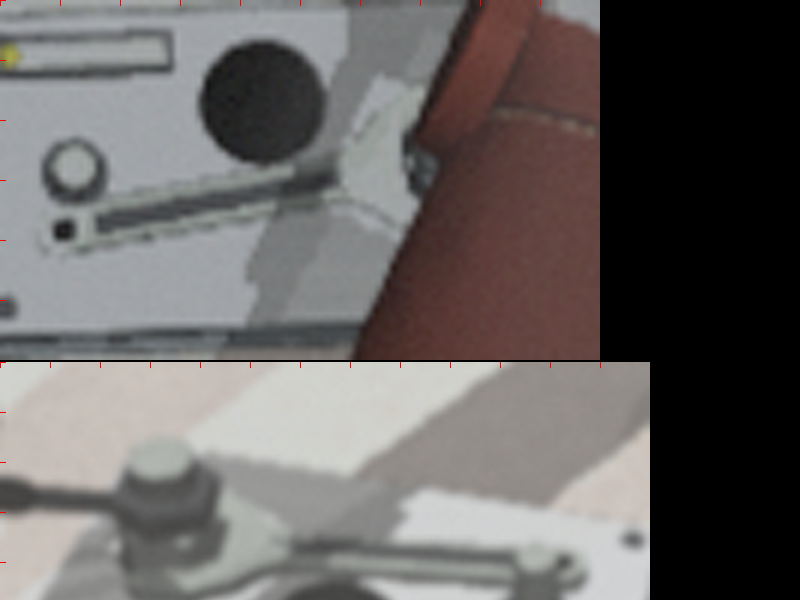

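The spanner lies flat and seated, with the handle just short of the pillar. Now down beside the grip.

>>> arm_command --pt "0.001 0.002 0.025 0 0 0 0" --pt "0.001 0.001 0.025 0 0 0 0" --pt "0 0 0.025 0 0 0 0" --pt "0 0 0.013 0 0 0 0" --pt "0 0 0 0 0 0 0" --pt "0 0 0 0 0 0 0"

```text
t: 14.97
tcp_pos: [0.6317, -0.191, 0.126]
tcp_rot: [-3.141, 0.001, 0.63]
ft_force: [-0.1, -0.1, -0.4]
opening: -0.001
```

>>> arm_command --pt "-0.007 0 0 0 0 0 0" --pt "-0.007 0 0 0 0 0 0" --pt "0 0 0 0 0 0 0" --pt "0 0 0 0 0 0 0"

```text
t: 15.3
tcp_pos: [0.621, -0.2004, 0.1279]
tcp_rot: [3.14, -0.001, 0.629]
ft_force: [-0.6, -0.1, -0.5]
opening: -0.003
```

```bash
cat > k.py <<'E'
from h import *
s=r.read_state(); st=np.array([.5485,-.1533]); y=s["tcp_rot"][2]; w=np.array(s["tcp_pos"][:2])-st
d=w@[np.cos(y),np.sin(y)]; rr=w@[np.sin(y),-np.cos(y)]; print("t",s["t"],"z",s["tcp_pos"][2],"yaw",np.degrees(y),"d",d,"r",rr,"F",np.round(s["ft_force"],1))
for deg in(3,5):
    a=np.radians(deg); print(deg,deg/6,"shift x,y",(d*np.cos(a)-rr*np.sin(a)-d).round(4),(rr*np.cos(a)+d*np.sin(a)-rr).round(4))
E
python3 k.py
```

```text
t 15.3 z 0.12787788185199186 yaw 36.04303796762244 d 0.03085320355473656 r 0.08075232278030631 F [-0.6 -0.1 -0.5]
3 0.5 shift x,y -0.0043 0.0015
5 0.8333333333333334 shift x,y -0.0072 0.0024
```

>>> arm_command --pt "-0.0043 0.0015 0 0 0 0.5 0" --pt "-0.0043 0.0015 0 0 0 0.5 0" --pt "-0.0043 0.0015 0 0 0 0.5 0" --pt "-0.0043 0.0015 0 0 0 0.5 0"

```text
t: 15.63
tcp_pos: [0.61, -0.2137, 0.1273]
tcp_rot: [3.141, -0.003, 0.418]
ft_force: [2.7, 1.9, -0.5]
opening: 0.002
```

>>> arm_command --pt "-0.0043 0.0015 0 0 0 0.5 0" --pt "-0.0043 0.0015 0 0 0 0.5 0" --pt "-0.0043 0.0015 0 0 0 0.5 0" --pt "-0.0043 0.0015 0 0 0 0.5 0" --pt "-0.0043 0.0015 0 0 0 0.5 0" --pt "-0.0043 0.0015 0 0 0 0.5 0"

```text
t: 16.13
tcp_pos: [0.5889, -0.2298, 0.1276]
tcp_rot: [3.14, -0.005, 0.104]
ft_force: [4.5, 0.3, -1.8]
opening: 0.004
```

```bash
python3 k.py; python3 g.py 9
```

```text
t 16.1333 z 0.12760113295483447 yaw 5.954165918855993 d 0.0322016410233784 r 0.0802977364707044 F [ 4.5  0.3 -1.8]
3 0.5 shift x,y -0.0042 0.0016
5 0.8333333333333334 shift x,y -0.0071 0.0025
16.2333 [ 0.5882 -0.2301  0.1274] [ 3.1404 -0.0036  0.1061] [ 4.  -0.4 -0.8]
top jaw [(0.97, [0.527, -0.078, 0.078]), (0.63, [0.207, 0.314, 0.01])]
top low_nut [(0.47, [0.548, -0.146, 0.11]), (0.24, [0.544, -0.055, 0.065])]
top nut_corner [(0.58, [0.472, 0.322, 0.003]), (0.56, [0.55, -0.146, 0.117])]
scene jaw [(0.93, [0.213, 0.317, 0.014]), (0.58, [0.534, -0.082, 0.08])]
scene low_nut [(0.29, [0.287, -0.281, 0.026])]
scene nut_corner [(0.74, [0.562, -0.157, 0.109])]
```

View pics/g9.png

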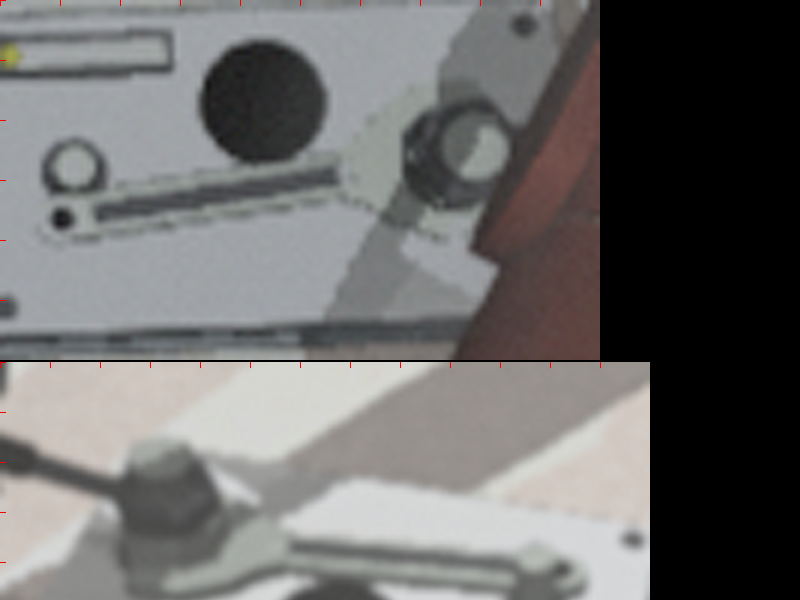

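The handle now rests on the pillar and the lever is turning at about 4.5 N, so I'll carry on.

>>> arm_command --pt "-0.0042 0.0016 0 0 0 0.5 0" --pt "-0.0042 0.0016 0 0 0 0.5 0" --pt "-0.0042 0.0016 0 0 0 0.5 0" --pt "-0.0042 0.0016 0 0 0 0.5 0" --pt "-0.0042 0.0016 0 0 0 0.5 0" --pt "-0.0042 0.0016 0 0 0 0.5 0" --pt "-0.0042 0.0016 0 0 0 0.5 0" --pt "-0.0042 0.0016 0 0 0 0.5 0"

```text
t: 17.2
tcp_pos: [0.5535, -0.2404, 0.1271]
tcp_rot: [3.141, -0.002, -0.315]
ft_force: [4.2, -2.0, 1.4]
opening: -0.001
```

>>> arm_command --pt "-0.0042 0.0016 0 0 0 0.5 0" --pt "-0.0042 0.0016 0 0 0 0.5 0" --pt "0 0 0 0 0 0 0"

```text
t: 17.45
tcp_pos: [0.5439, -0.2405, 0.1269]
tcp_rot: [3.141, -0.001, -0.418]
ft_force: [1.8, -1.6, 1.7]
opening: -0.001
```

```bash
python3 k.py
```

```text
t 17.45 z 0.1268881261338209 yaw -23.945083307139267 d 0.031155037444115106 r 0.08159006962261223 F [ 1.8 -1.6  1.7]
3 0.5 shift x,y -0.0043 0.0015
5 0.8333333333333334 shift x,y -0.0072 0.0024
```

>>> arm_command --pt "-0.0043 0.0015 0 0 0 0.5 0" --pt "0 0 0 0 0 0 0"

```text
t: 17.62
tcp_pos: [0.5395, -0.2402, 0.1269]
tcp_rot: [3.141, -0.001, -0.469]
ft_force: [3.5, -2.5, 1.9]
opening: -0.001
```

>>> arm_command --pt "-0.0043 0.0015 0 0 0 0.5 0" --pt "0 0 0 0 0 0 0"

```text
t: 17.78
tcp_pos: [0.535, -0.2397, 0.1269]
tcp_rot: [3.141, -0.001, -0.521]
ft_force: [2.5, -3.4, 1.5]
opening: -0.001
```

>>> arm_command --pt "-0.0028 0.001 0 0 0 0.33 0" --pt "0 0 0 0 0 0 0"

```text
t: 17.95
tcp_pos: [0.5322, -0.2391, 0.1268]
tcp_rot: [3.141, -0.001, -0.554]
ft_force: [3.4, -3.6, 1.7]
opening: -0.004
```

>>> arm_command --pt "-0.0028 0.001 0 0 0 0.33 0" --pt "0 0 0 0 0 0 0"

```text
t: 18.12
tcp_pos: [0.5293, -0.2385, 0.1267]
tcp_rot: [3.141, -0.001, -0.589]
ft_force: [2.8, -4.0, 2.8]
opening: 0.002
```

>>> arm_command --pt "-0.0028 0.001 0 0 0 0.33 0" --pt "0 0 0 0 0 0 0"

```text
t: 18.28
tcp_pos: [0.5263, -0.2376, 0.1266]
tcp_rot: [3.141, -0.001, -0.624]
ft_force: [2.4, -4.9, 2.7]
opening: -0.001
```

>>> arm_command --pt "-0.0028 0.001 0 0 0 0.33 0" --pt "0 0 0 0 0 0 0"

```text
t: 18.45
tcp_pos: [0.5234, -0.2368, 0.1266]
tcp_rot: [3.141, -0.001, -0.658]
ft_force: [1.9, -3.7, 2.0]
opening: 0.001
```

>>> arm_command --pt "-0.0028 0.001 0 0 0 0.33 0" --pt "0 0 0 0 0 0 0"

```text
t: 18.62
tcp_pos: [0.5206, -0.2357, 0.1265]
tcp_rot: [3.141, -0.0, -0.693]
ft_force: [2.3, -4.2, 2.7]
opening: 0.002
```

>>> arm_command --pt "-0.0028 0.001 0 0 0 0.33 0" --pt "0 0 0 0 0 0 0"

```text
t: 18.78
tcp_pos: [0.5181, -0.2349, 0.1267]
tcp_rot: [3.141, -0.002, -0.727]
ft_force: [3.0, -5.2, 1.9]
opening: 0.001
```

```bash
python3 k.py; python3 g.py 10
```

```text
t 18.7833 z 0.12665986324181525 yaw -41.66824166045425 d 0.03155355274439077 r 0.08116541113651368 F [ 3.  -5.2  1.9]
3 0.5 shift x,y -0.0043 0.0015
5 0.8333333333333334 shift x,y -0.0072 0.0024
18.8833 [ 0.5181 -0.2349  0.1266] [ 3.1412e+00 -1.2000e-03 -7.2620e-01] [ 3.5 -5.1  2.7]
top jaw [(0.62, [0.204, 0.312, 0.013]), (0.57, [0.53, -0.084, 0.079])]
top low_nut [(0.4, [0.772, 0.214, 0.037])]
top nut_corner [(0.71, [0.774, 0.214, 0.036]), (0.53, [0.47, 0.321, 0.008])]
scene jaw [(0.96, [0.537, -0.083, 0.078])]
scene low_nut [(0.85, [0.558, -0.154, 0.111]), (0.59, [0.539, -0.169, 0.111])]
scene nut_corner [(0.9, [0.553, -0.154, 0.109])]
```

View pics/g10.png

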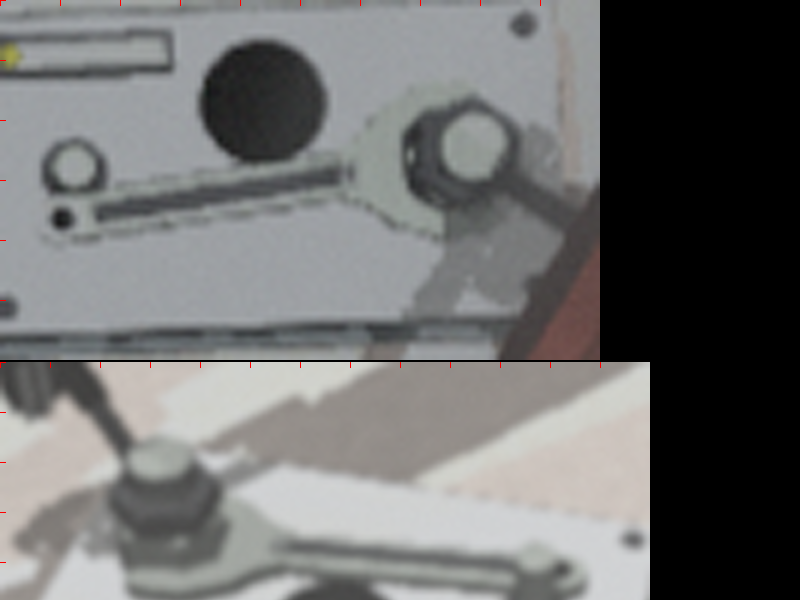

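The spanner hasn't moved since the last picture (hole still at (62,217)), and the lever is at about -33°. I'll keep pushing until it goes hard.

>>> arm_command --pt "-0.0028 0.001 0 0 0 0.33 0" --pt "0 0 0 0 0 0 0"

```text
t: 19.35
tcp_pos: [0.5163, -0.2343, 0.127]
tcp_rot: [-3.141, -0.005, -0.762]
ft_force: [6.2, -6.3, 1.2]
opening: 0.0
```

>>> arm_command --pt "-0.0028 0.001 0 0 0 0.33 0" --pt "0 0 0 0 0 0 0"

```text
t: 19.52
tcp_pos: [0.5145, -0.2337, 0.1273]
tcp_rot: [-3.14, -0.008, -0.797]
ft_force: [9.3, -8.6, -1.1]
opening: -0.004
```

>>> arm_command --pt "-0.0028 0.001 0 0 0 0.33 0" --pt "0 0 0 0 0 0 0"

```text
t: 19.68
tcp_pos: [0.5124, -0.2328, 0.1275]
tcp_rot: [-3.139, -0.01, -0.831]
ft_force: [10.7, -10.2, -3.2]
opening: -0.003
```

>>> arm_command --pt "-0.002 0 0 0 0 0 0" --pt "0 0 0 0 0 0 0" --pt "0 0 0 0 0 0 0" --pt "0 0 0 0 0 0 0"

```text
t: 20.02
tcp_pos: [0.5113, -0.232, 0.1277]
tcp_rot: [-3.14, -0.011, -0.83]
ft_force: [11.5, -11.8, -2.9]
opening: 0.002
```

>>> arm_command --pt "-0.002 0 0 0 0 0 0" --pt "0 0 0 0 0 0 0" --pt "0 0 0 0 0 0 0" --pt "0 0 0 0 0 0 0"

```text
t: 20.35
tcp_pos: [0.5106, -0.2312, 0.1279]
tcp_rot: [-3.14, -0.013, -0.83]
ft_force: [13.9, -14.1, -4.6]
opening: 0.004
```

```bash
python3 k.py; python3 g.py 11
```

```text
t 20.35 z 0.1279103497759518 yaw -47.56959903777952 d 0.03192004652493918 r 0.08056292020946752 F [ 13.9 -14.1  -4.6]
3 0.5 shift x,y -0.0043 0.0016
5 0.8333333333333334 shift x,y -0.0071 0.0025
20.45 [ 0.5106 -0.2312  0.1279] [-3.1397 -0.0133 -0.8302] [ 13.5 -13.7  -3.6]
top jaw [(0.8, [0.533, -0.083, 0.078]), (0.75, [0.206, 0.312, 0.01])]
top low_nut [(0.63, [0.532, -0.154, 0.11])]
top nut_corner [(0.72, [0.535, -0.154, 0.113])]
scene jaw [(0.67, [0.214, 0.316, 0.011]), (0.58, [0.535, -0.082, 0.08])]
scene low_nut [(0.92, [0.556, -0.154, 0.112])]
scene nut_corner [(0.63, [0.552, -0.152, 0.111])]
```

View pics/g11.png

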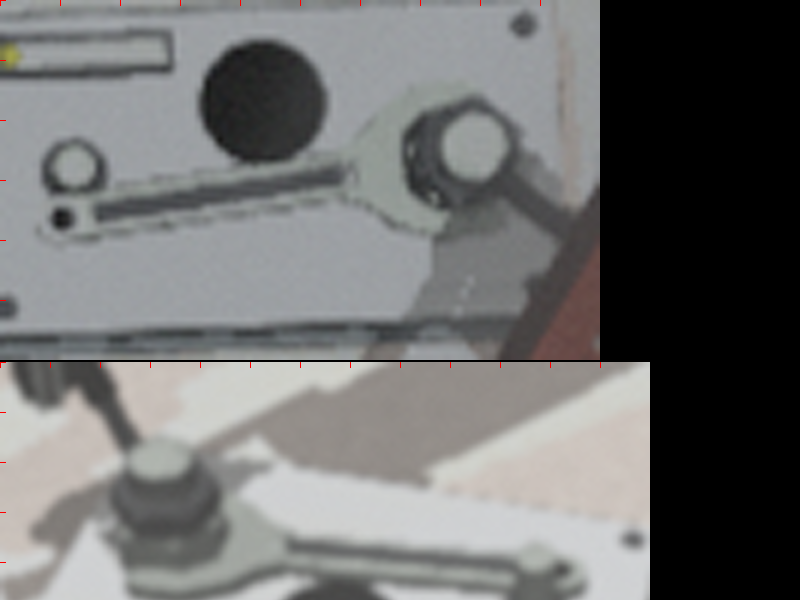

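Run:
```python
from h import *
import pickle
for tag,pts in(("10",[(570,215),(545,198)]),("11",[(565,228),(545,209)])):
    T=pickle.load(open("c%s.pkl"%tag,"rb"))["top"]; st=ray(T,348.6,189.1,.127)
    for a,b in pts:
        for z in(.11,.12):
            w=ray(T,270+a/6-.5,165+b/6-.5,z)-st; print(tag,z,np.degrees(np.arctan2(w[0],-w[1])).round(1),np.linalg.norm(w[:2]).round(4))
```

```text
10 0.11 -31.4 0.0543
10 0.12 -33.1 0.0532
10 0.11 -30.8 0.0405
10 0.12 -33.0 0.0395
11 0.11 -37.9 0.0559
11 0.12 -39.5 0.0549
11 0.11 -36.5 0.0434
11 0.12 -38.6 0.0425
```

>>> arm_command --pt "-0.002 0 0 0 0 0 0" --pt "-0.001 0 0 0 0 0 0" --pt "0 0 0 0 0 0 0" --pt "0 0 0 0 0 0 0" --pt "0 0 0 0 0 0 0"

```text
t: 21.17
tcp_pos: [0.5094, -0.2301, 0.1283]
tcp_rot: [-3.14, -0.017, -0.83]
ft_force: [17.1, -16.8, -6.4]
opening: 0.005
```

>>> arm_command --pt "0.006 0 0 0 0 0 0" --pt "0.006 0 0 0 0 0 0" --pt "0.006 0 0 0 0 0 0" --pt "0.01 0 0 0 0 0 0" --pt "0.01 0 0 0 0 0 0" --pt "0 0 -0.03 0 0 0 0" --pt "0 0 -0.03 0 0 0 0" --pt "0 0 -0.03 0 0 0 0"

```text
t: 21.83
tcp_pos: [0.53, -0.2534, 0.2158]
tcp_rot: [3.141, 0.004, -0.832]
ft_force: [0.7, -0.6, 0.4]
opening: -0.005
```

>>> arm_command --pt "0.02 0.02 -0.03 0 0 0 0" --pt "0.02 0.02 -0.02 0 0 0 0" --pt "0.02 0.02 0 0 0 0 0" --pt "0.02 0.02 0 0 0 0 0" --pt "0.02 0.02 0 0 0 0 0" --pt "0.02 0.02 0 0 0 0 0" --pt "0 0 0 0 0 0 0"

```text
t: 22.42
tcp_pos: [0.5212, -0.4275, 0.265]
tcp_rot: [3.14, 0.001, -0.836]
ft_force: [0.8, 0.2, 0.1]
opening: -0.001
```

```bash
python3 g.py 12
```

```text
22.5167 [ 0.522  -0.4239  0.2651] [-3.1412e+00  2.7000e-03 -8.3400e-01] [-0.1 -0.2 -0.9]
top jaw [(0.94, [0.53, -0.08, 0.076])]
top low_nut [(0.69, [0.29, -0.272, 0.027]), (0.64, [0.525, -0.178, 0.111])]
top nut_corner [(0.71, [0.525, -0.176, 0.112])]
scene jaw [(0.78, [0.537, -0.084, 0.076]), (0.67, [0.213, 0.314, 0.014])]
scene low_nut [(0.89, [0.552, -0.159, 0.111])]
scene nut_corner [(0.63, [0.552, -0.158, 0.109])]
```

Run:
```python
from h import *
import pickle
from scipy.ndimage import map_coordinates as mc
G=lambda c:c["color"].mean(2)
def prof(c,n):
    g=G(c); st=np.array([.5485,-.1533]); best=[]
    for rad,z in((.05,.118),(.06,.122),(.075,.128),(.085,.128)):
        A=np.radians(np.arange(-70,70,.5)); v=[]
        for a in A:
            u,w=px(c,[st[0]+rad*np.sin(a),st[1]-rad*np.cos(a),z]); v.append(mc(g,[[w],[u]],order=1)[0])
        v=np.array(v); k=v<(v.min()+np.median(v))/2; i=v.argmin()
        lo=hi=i
        while lo>0 and k[lo-1]: lo-=1
        while hi<len(A)-1 and k[hi+1]: hi+=1
        best.append((rad,np.degrees(A[[lo,hi]].mean()).round(1),v.min().round(),np.median(v).round()))
    print(n,best)
C0=pickle.load(open("o.pkl","rb"))[0]; C=pickle.load(open("c12.pkl","rb"))
for n in("top","scene"): prof(C0[n],"start "+n); prof(C[n],"now "+n)
for t in("8","9","11","12"):
    g=G(pickle.load(open("c%s.pkl"%t,"rb"))["top"])[198:207,276:286]; w=np.clip(np.median(g)-25-g,0,None); Y,X=np.mgrid[198:207,276:286]
    print("hole",t,(w*X).sum()/w.sum(),(w*Y).sum()/w.sum())
    T=C["top"]; print(ray(T,(w*X).sum()/w.sum(),(w*Y).sum()/w.sum(),.077).round(4))
```

```text
start top [(0.05, np.float64(35.5), np.float64(82.0), np.float64(139.0)), (0.06, np.float64(36.2), np.float64(75.0), np.float64(139.0)), (0.075, np.float64(36.0), np.float64(74.0), np.float64(139.0)), (0.085, np.float64(35.8), np.float64(74.0), np.float64(139.0))]
now top [(0.05, np.float64(-40.8), np.float64(91.0), np.float64(152.0)), (0.06, np.float64(-39.5), np.float64(84.0), np.float64(156.0)), (0.075, np.float64(-38.5), np.float64(83.0), np.float64(156.0)), (0.085, np.float64(-38.2), np.float64(82.0), np.float64(157.0))]
start scene [(0.05, np.float64(40.8), np.float64(86.0), np.float64(193.0)), (0.06, np.float64(38.2), np.float64(73.0), np.float64(193.0)), (0.075, np.float64(39.0), np.float64(72.0), np.float64(192.0)), (0.085, np.float64(35.5), np.float64(72.0), np.float64(192.0))]
now scene [(0.05, np.float64(-37.5), np.float64(92.0), np.float64(139.0)), (0.06, np.float64(-37.2), np.float64(76.0), np.float64(140.0)), (0.075, np.float64(-38.0), np.float64(70.0), np.float64(146.0)), (0.085, np.float64(-37.5), np.float64(70.0), np.float64(171.0))]
hole 8 280.67449922958394 201.8617103235747
[0.5134 0.0296 0.077 ]
hole 9 280.08775016494394 201.08027270727953
[0.5156 0.0313 0.077 ]
hole 11 280.0902205390956 201.0815326353308
[0.5155 0.0313 0.077 ]
hole 12 280.0620721131903 201.074395253309
[0.5156 0.0314 0.077 ]
```

```bash
python3 -c "
from h import *
s=r.read_state();print(s['t'],s['ft_force']);print(r.close_job())"
```

```text
22.8167 [-0.68971292  0.47780533  0.47939943]
the job is handed in; nothing more can be done
None
```

The spanner is on the lower nut with its handle against the pillar, and the locknut lever has been swung clockwise to its hard stop. I handed the job in at 22.8 s, with the arm clear and touching nothing.

**What I did:** I pulled the steel spanner straight up out of its clips. I pushed its jaw onto the nut until it seated, at about 10 N with no further travel, then set it flat on the plate and let go. With shut fingers I pushed the lever by its grip, at about 5 N, until the force climbed to 24 N.

**Last checks:**
- **Lever:** it stayed at about -38° from the base's -y direction after the final push, from +36° at the start. That is about 41° from the mount's own -y, more than the roughly 30° you gave.
- **Lower nut:** that 74° (1.29 rad) is 0.09 rad more than the locknut's full 1.2 rad. The nut must therefore have turned at least that much with it, about what closing the handle's gap and the jaw's play would allow. I could not measure the nut directly; the network's reports of its corner were not usable.
- **Spanner:** its handle hole did not move from mid-swing to the end. The handle's centre line is about 21 mm from the pillar's axis, so the handle is touching it.
- **Not seen:** the 12-picture limit was reached, so the last check used pixel measurements on both cameras instead of a viewed picture. I did not re-check the bystanders, but felt no stray contact.

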